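# Change over the set-up tray

### The job

Change the set-up tray over for the next patient: the used handpiece with the black band still lies in the tray's cradle and belongs flat in the kidney dish, and the clean handpiece with the blue band takes its place, lying centred along the cradle between its posts. Stand the red-capped vial upright in the small round well of the tray and the cream pot with the ochre lid flat in the large round well. Leave the blue-capped vial and the white-lidded cream pot where they are.

Things in the scene. Friction and masses are not known exactly. Their poses are not given: they have to be found in the camera images.
- handpiece_black: used handpiece, a slim light-grey pen with a black band, 148x21x21 mm, 85 g. At the start it lies along the cradle on the tray, its nose towards the cradle's +x. Lies flat along its own x (z up): straight body 20 mm wide and high from x = -74 (blunt tail) to +56 mm, then a thin nose to +74; middle of the body at x = -9 mm. Origin on its underside. Does not roll.
- handpiece_blue: clean handpiece, same shape with a blue band, 148x21x21 mm, 55 g; at the start on the table, left or right of the tray. Lies flat along its own x (z up): straight body 20 mm wide and high from x = -74 (blunt tail) to +56 mm, then a thin nose to +74; middle of the body at x = -9 mm. Origin on its underside. Does not roll.
- vial_red: small orange-brown glass vial with a red cap, standing upright: body 25 mm in diameter up to 34 mm, cap 21 mm in diameter, 42 mm high in all. Origin at the centre of its underside.
- vial_blue: the same small orange-brown vial with a blue cap, 25 mm in diameter, 42 mm high; not wanted, stays where it is. Origin at the centre of its underside.
- pot_ochre: round cream pot with an ochre (wood-coloured) lid, 62 mm in diameter, 34 mm high, straight sides. Origin at the centre of its underside.
- pot_white: round cream pot with a white lid, 70 mm in diameter, 30 mm high; not wanted, stays where it is. Origin at the centre of its underside.
- dish: loose steel kidney dish, 100 mm wide (its x), 196 mm long (its y), floor 4 mm thick, rim 36 mm high; on the table left or right of the tray, long axis roughly away from the robot. Origin: centre of its underside. Its -x side is the straighter one. Inside clear at mid-length from x = -40 to +35 mm, near the ends from -30 to +5 mm: a handpiece fits along y at about x = -10 mm.
- cradle: teal silicone cradle on the left half of a fixed steel tray (224x240 mm, rim 8 mm). Plate 150 mm (its x, along the lane) x 60 x 4 mm; two pairs of posts at x = -42 and +42, 16 mm wide in x, tops 23 mm up; lane 36 mm wide between posts, 44 at their tops; 68 mm free between the pairs. Origin: centre of its underside, 3 mm above the table; a handpiece lies 7 mm above the table.
- vial_block: square teal silicone block, 64x64x17 mm, on the tray's right half, in front of or behind the other block, with a round well 36 mm in diameter, 14 mm deep, chamfered, for a vial. Origin: centre of its underside, 3 mm above the table; well floor 3 mm and mouth 17 mm above the origin. x, y along its sides.
- pot_block: square teal silicone block, 92x92x12 mm, on the tray's right half, with a round well 76 mm in diameter, 9 mm deep, chamfered, for a cream pot. Origin: centre of its underside, 3 mm above the table; well floor 3 mm and mouth 12 mm above the origin. x, y along its sides.
Things that resemble listed ones, but are neither listed nor needed, are in the scene too. Leave any green or purple look-alike of the vial_red alone.

How it is judged:
At the end, for the whole second after the job is handed in: Blue-band handpiece on the cradle plate (11 mm across, 30 mm along, 0.15 rad); black-band one flat in the level dish; red vial on the small well's floor (9 mm, 0.12 rad), ochre pot on the large well's (11 mm, 0.1 rad); blue-capped vial and white pot within 20 mm of their start; all at rest (y of handpiece_blue in the frame of cradle between -0.011 and 0.011 m and x of handpiece_blue in the frame of cradle between -0.03 and 0.03 m and z of handpiece_blue in the frame of cradle below 0.01 m and angle between the x axis of handpiece_blue and the x axis of cradle, either way round below 0.15 rad and x of handpiece_black in the frame of dish between -0.042 and 0.035 m and y of handpiece_black in the frame of dish between -0.045 and 0.045 m and z of handpiece_black in the frame of dish below 0.032 m and angle between handpiece_black's own x axis and vertical between 1.33 and 1.81 rad and angle between each of dish, pot_ochre's own z axis and vertical below 0.1 rad and horizontal distance between vial_red and vial_block below 0.009 m and z of vial_red in the frame of vial_block below 0.008 m and angle between vial_red's own z axis and vertical below 0.12 rad and horizontal distance between pot_ochre and pot_block below 0.011 m and z of pot_ochre in the frame of pot_block below 0.008 m and distance of each of vial_blue, pot_white from where it was at the start of the episode below 0.02 m and linear speed of each of handpiece_black, handpiece_blue, vial_red, pot_ochre below 0.02 m/s); the robot touches nothing.
It fails at once if the blue-capped vial is moved by more than 20 mm (distance of vial_blue from where it was at the start of the episode above 0.02 m).
It fails at once if the white-lidded pot is moved by more than 20 mm (distance of pot_white from where it was at the start of the episode above 0.02 m).
It also fails if it takes over 99 s, if anything falls off the work surface, if the arm or the gripper's body presses on something with over 40 N, if the wrist force passes 120 N, or if a joint passes its speed limit or range.

### The arm

A 6-joint arm with a two-finger parallel gripper is mounted at the origin on a cart in front of the work surface, level with it; the furniture and walls round the work are solid. World frame = base frame: x ahead of the robot, y to its left, z up, the work surface at z = 0. Lengths are in m, angles in rad, forces in N, time in s.
With the tool pointing down it reaches from about 0.25 to 0.775 m from the base axis. Payload 4 kg.
Tool frame: the origin (TCP) lies midway between the tips of the shut fingers; the grasp point (between the pads) lies 19 mm behind it (robot.tcp_to_grasp is the z of the grasp point in the tool frame, in m); z points along the fingers, y is the line along which they close (so a half turn about z gives the same grasp; the last joint's range is limited). The gripper opens to 94 mm and grips with 3 to 60 N. Pads are 16 mm wide; open, the fingers measure 119 mm over their backs; the gripper's body (75 mm by 177 mm) begins 78 mm behind the grasp point.
Start: joints at [-1.248, 0.087, 1.371, -0, 1.684, -0.103], TCP at [0.227, -0.501, 0.206] pointing down, gripper open.
Joint ranges: [-3.1, 3.1], [-0.76, 2.03], [0.27, 2.55], [-1.08, 4.22], [0.17, 2.65], [-2.57, 2.57]. Speed limits (rad/s): [2.79, 2.79, 3.14, 3.14, 3.14, 3.14].

### API

Orientations are given as [roll, pitch, yaw] about the fixed x, y, z axes, in that order (R = Rz(yaw) Ry(pitch) Rx(roll)).
In Python, from bench import robot gives the robot as it stands. The module is installed in compiled form; this text tells all that it offers.
- The arm moves only by the tool move_arm, never from a script. Its argument "motion" is one flat list of numbers, 7 for each row, row after row: the turn, a rotation vector about the tool's x, y, z in units of 45 degrees (1.0 is 45 degrees), then the shift along the tool's x, y, z in units of 100 mm (1.0 is 100 mm), then the opening, from 0 (shut) to 1 (fully open). A call has 1 to 12 rows; each row shifts and turns the commanded pose from where the row before left it, along the tool's axes as they then stand; what a row does not reach is not made up. A row lasts 1/12 s, in which the tool goes at most 41.7 mm and 7.16 degrees, less where a joint would pass 70% of its speed; a pose out of reach is approached as far as the arm can. A call with a number of a shift or a turn outside -1 to 1 is refused whole. A call with a gripper value outside its range is refused whole. The fingers move at their own pace and stop on an object; the grip force is fixed at half the most. Time passes only in rows, so rows that do not move let the fingers close. It gives the time, the measured TCP pose, the force, the opening and the grip force at its end, in the units of the state.
- robot.get_obs(): the state, without advancing time (a new reading comes with each control period).
- robot.snapshot(name): name is "side" or "top"; returns the picture (480x640x3 uint8, red, green, blue); there is no depth.
- robot.get_calibration(name): a dict with "fx", "fy", "cx", "cy" (pixels), "k1" (the pictures are not rectified: a ray, as slopes to the right and down, at radius r is drawn at 1 + k1 r^2 times it, then the intrinsics apply), "R" (3x3) and "t" (3): a world point X has camera coordinates R X + t. Camera axes: x right, y down, z forward; pixel columns grow to the right and rows downward; lengths in m; the calibration is good to about 2 mm. A picture is of the moment at which its call begins. get_calibration takes no time and is no camera call.
- robot.close_job(): hands the job in; it is judged then, once.
The state is a dict: "time": time; "joint_positions": joint angles; "qvel": joint speeds; "joint_torque": joint torques, N m; "tool_pos": TCP position; "ee_rot": TCP orientation; "wrist_force": force on the tool from outside, world axes, zero at the start; "wrist_torque": the same for the moment, N m; "width": finger opening in m; "finger_force": force on a finger pad.
Only numpy, scipy, OpenCV 4.12 (cv2) and the standard library are available. Lean on these libraries where they do the work, as an engineer would, in place of code of your own. Each camera call takes 0.05 s, during which the arm holds its last target. There are 200 camera calls.

## Working session

There is one attempt and no reset: what is moved stays moved. The work goes in short steps, Python scripts to look and compute and a tool call to move; the robot and the scene stay as the last step left them, time stands still between calls to the robot, and variables do not carry over. Pictures are saved under pics/ and viewed, at most 14 in all, crops included, and the job is handed in when it is done.

Besides the shell and the picture viewer there is one more tool, called after "Emit:" as name(argument=value, ...) on one line, values as JSON. move_arm: Moves the arm, as the interface text tells. Shifts and turns lie within -1 to 1; 1 stands for 100 mm of shift or 45 degrees of turn. Its arguments: {"type":"object","properties":{"motion":{"type":"array","items":{"type":"number"}}},"required":["motion"]}

```bash
mkdir -p pics; python3 - <<'E'
from bench import robot
import cv2
for n in("top","side"):
    cv2.imwrite(f"pics/{n}0.png",robot.snapshot(n)[:,:,::-1]); print(n,robot.get_calibration(n))
print(robot.get_obs(), robot.tcp_to_grasp)
E
```

```text
top {'fx': 495.604253213614, 'fy': 495.604253213614, 'cx': 314.11045485531264, 'cy': 234.27617529292547, 'k1': 0.012136080190681697, 'R': array([[-1.14735504e-01, -9.93395858e-01, -6.59085541e-04],
       [-9.68940695e-01,  1.12057234e-01, -2.20447514e-01],
       [ 2.19065503e-01, -2.46545418e-02, -9.75398615e-01]]), 't': array([0.05614036, 0.5022702 , 1.25613278])}
side {'fx': 466.50680216663494, 'fy': 466.50680216663494, 'cx': 317.12181927152113, 'cy': 235.14978342450823, 'k1': -0.01422699519572458, 'R': array([[ 0.85288483, -0.52177843, -0.01829571],
       [-0.22298061, -0.33234454, -0.91642062],
       [ 0.47208803,  0.78568084, -0.39979809]]), 't': array([-0.40950294,  0.15547735,  1.06161702])}
{'time': 0.1, 'joint_positions': array([-1.24811581e+00,  8.79058530e-02,  1.37208671e+00,  1.85858631e-05,
        1.68358600e+00, -1.03071173e-01]), 'qvel': array([-0.00137096, -0.00457507, -0.00423981, -0.00030516,  0.0005176 ,
        0.0002302 ]), 'joint_torque': array([ 2.87926625e-03, -3.41250944e+01, -3.03302729e+01,  7.20606116e-02,
        3.04247020e-02, -9.99659619e-05]), 'tool_pos': array([ 0.22701489, -0.50043193,  0.20441601]), 'ee_rot': array([-3.13961918e+00, -2.22702210e-04,  4.25753548e-01]), 'wrist_force': array([-0.2661838 , -0.20911471, -0.39170744]), 'wrist_torque': array([-0.00345951,  0.03674589, -0.01122454]), 'finger_force': 0.0, 'width': 0.09406308557775854} -0.0188
```

View pics/top0.png

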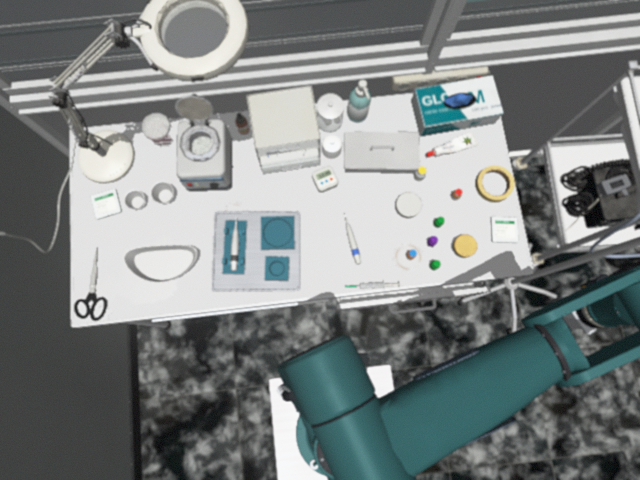

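View pics/side0.png

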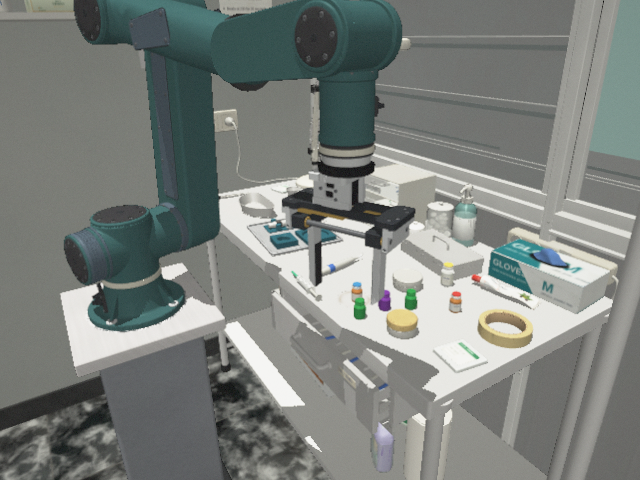

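The top view shows +x up and +y left. The dish is at (163,262), the tray at (257,250), the blue handpiece at (352,240), and the pots at (409,204) white and (465,245) ochre. The vials are at (458,193) red, (412,253) blue, and several green or purple ones. I'll confirm these in enlarged crops.

```bash
cat > h.py <<'E'
import numpy as np, cv2
from bench import robot
def pix2w(n,u,v,z):
    c=robot.get_calibration(n); d=np.array([(u-c['cx'])/c['fx'],(v-c['cy'])/c['fy']]); s=d.copy()
    for _ in range(10): s=d/(1+c['k1']*(s@s))
    r=c['R'].T@np.array([*s,1]); o=-c['R'].T@c['t']
    return o+r*(z-o[2])/r[2]
def w2pix(n,X):
    c=robot.get_calibration(n); p=c['R']@np.array(X)+c['t']; s=p[:2]/p[2]; s=s*(1+c['k1']*(s@s))
    return s*c['fx']+[c['cx'],c['cy']]
def crop(src,dst,x0,y0,w,h,k):
    im=cv2.imread(src)[y0:y0+h,x0:x0+w]; cv2.imwrite(dst,cv2.resize(im,None,fx=k,fy=k,interpolation=cv2.INTER_CUBIC))
E
python3 - <<'E'
from h import *
crop("pics/top0.png","pics/c1.png",120,200,190,100,4)
crop("pics/top0.png","pics/c2.png",330,150,200,140,4)
E
```

```text
(no output)
```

View pics/c1.png

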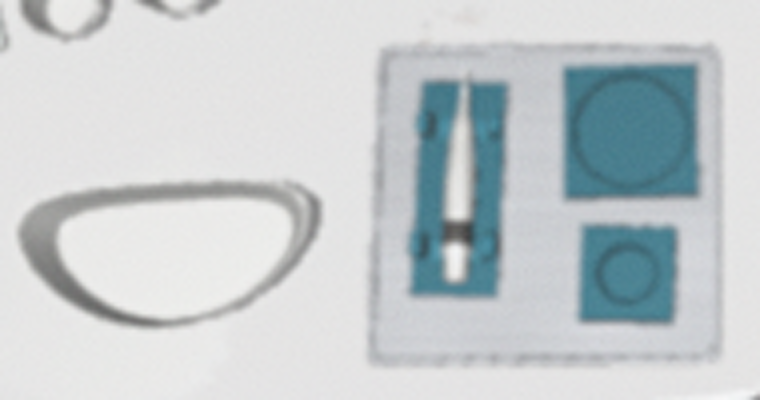

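View pics/c2.png

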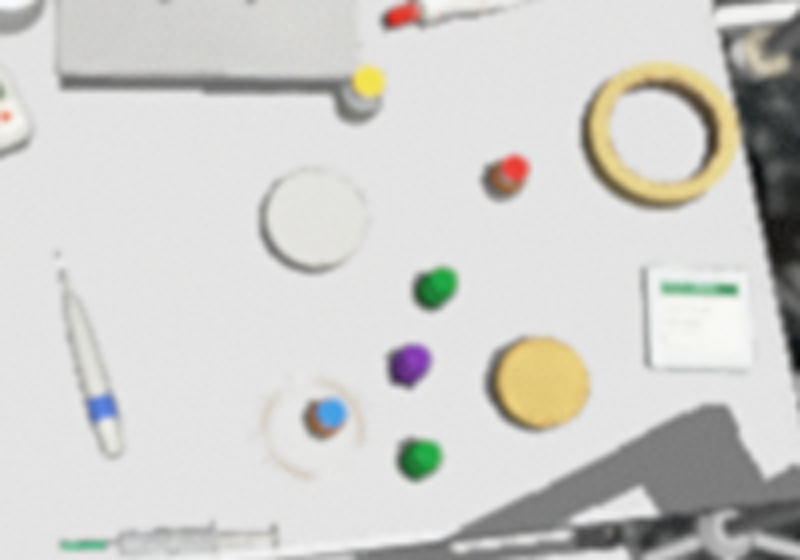

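Crops: in c1 (4x, offset 120,200) the black-band handpiece's tail is at (454,282) and its nose at (466,75). The pot block is centred at (631,131), the vial block at (628,273), and the dish rim spans (20,235) to (320,210). In c2 (4x, offset 330,150):
- **Red vial:** the cap at (515,167) is the only red-capped vial with a brown body, so it is the target.
- **Other vials:** green, purple and yellow ones are decoys, and the blue cap is at (331,413).
- **Ochre pot:** the solid wood-coloured lid is at (542,382). The ring at (660,135) is tape.
- **White pot:** at (316,217).
- **Blue handpiece:** tail at (113,452), nose at about (58,253).

```bash
python3 - <<'E'
from h import *
A=lambda u,v,z:pix2w("top",120+u/4-.375,200+v/4-.375,z)
B=lambda u,v,z:pix2w("top",330+u/4-.375,150+v/4-.375,z)
def p(n,x): print(n,np.round(x,4))
for n,u,v,z in [("blk tail",454,282,.017),("blk nose",466,75,.017),("band",458,232,.027),
 ("crad TL",425,82,.007),("crad TR",508,84,.007),("crad BL",412,294,.007),("crad BR",497,297,.007),
 ("potwell",631,131,.015),("vialwell",628,273,.02),
 ("pb TL",565,67,.015),("pb TR",697,66,.015),("pb BL",566,197,.015),("pb BR",697,195,.015),
 ("vb TL",583,228,.02),("vb TR",677,227,.02),("vb BL",580,321,.02),("vb BR",674,322,.02),
 ("dishL",20,235,.036),("dishR",320,210,.036),("dishTop",165,185,.036),("dishBot",160,326,.036),("dTL",60,195,.036),("dTR",290,180,.036)]: p(n,A(u,v,z))
for n,u,v,z in [("blu tail",113,456,.01),("blu tailend",111,450,.02),("blu nose",58,253,.01),("band",102,408,.02),("red cap",515,167,.042),("ochre",542,382,.034),("white",316,217,.03),("bluecap",331,413,.042),("green1",440,285,.042),("purp",413,362,.042),("green2",422,457,.042)]: p(n,B(u,v,z))
print(w2pix("side",B(515,167,.042)),w2pix("side",B(542,382,.034)),w2pix("side",B(331,413,.042)))
E
```

```text
blk tail [0.4412 0.2244 0.017 ]
blk nose [0.5833 0.2049 0.017 ]
band [0.4728 0.2176 0.027 ]
crad TL [0.5843 0.2347 0.007 ]
crad TR [0.5763 0.1779 0.007 ]
crad BL [0.438  0.2546 0.007 ]
crad BR [0.4293 0.1978 0.007 ]
potwell [0.5315 0.0963 0.015 ]
vialwell [0.4333 0.1076 0.02  ]
pb TL [0.5817 0.137  0.015 ]
pb TR [0.572  0.0466 0.015 ]
pb BL [0.4908 0.1446 0.015 ]
pb BR [0.4819 0.0561 0.015 ]
vb TL [0.4672 0.1347 0.02  ]
vb TR [0.4607 0.0718 0.02  ]
vb BL [0.4048 0.1426 0.02  ]
vb BR [0.397  0.0804 0.02  ]
dishL [0.5025 0.5051 0.036 ]
dishR [0.4965 0.3064 0.036 ]
dishTop [0.5254 0.4081 0.036 ]
dishBot [0.4311 0.4157 0.036 ]
dTL [0.5266 0.4778 0.036 ]
dTR [0.5192 0.325  0.036 ]
blu tail [ 0.4212 -0.1114  0.01  ]
blu tailend [ 0.4239 -0.1095  0.02  ]
blu nose [ 0.5666 -0.0926  0.01  ]
band [ 0.4531 -0.1073  0.02  ]
red cap [ 0.5825 -0.4068  0.042 ]
ochre [ 0.4343 -0.4006  0.034 ]
white [ 0.5663 -0.2694  0.03  ]
bluecap [ 0.4284 -0.2554  0.042 ]
green1 [ 0.5065 -0.342   0.042 ]
purp [ 0.4563 -0.3151  0.042 ]
green2 [ 0.3923 -0.3103  0.042 ]
[456.25788717 292.09791712] [401.22556896 314.91747532] [356.48928651 282.54901495]
```

The sizes check: pot block edge 91 mm, vial block 63 mm, cradle 147 x 57 mm. The red cap reprojects onto the red vial in the side view. Ochre pot first, at (0.434,-0.401); the current yaw of 0.426 keeps the fingers clear of the decoys.

```bash
cat >> h.py <<'E'
from scipy.spatial.transform import Rotation as Rn
def go(x,y,z,yaw=None):
    "total turn (units) about tool z, then shift (units) along the tool axes after the turn"
    o=robot.get_obs(); c=o['ee_rot'][2]; yaw=c if yaw is None else yaw
    R=Rn.from_euler('xyz',[np.pi,0,yaw]).as_matrix()
    d=R.T@(np.array([x,y,z])-o['tool_pos'])*10
    e=Rn.from_euler('xyz',[np.pi,0,yaw]).as_matrix(); m=Rn.from_euler('xyz',o['ee_rot']).as_matrix()
    print("t",round(o['time'],2),"pos",np.round(o['tool_pos'],4),"rot",np.round(o['ee_rot'],3),"turn",np.round(Rn.from_matrix(m.T@e).as_rotvec()/(np.pi/4),3),"shift",np.round(d,3),"w",round(o['width'],4),"F",np.round(o['wrist_force'],1))
E
```

Emit:
move_arm(motion=[0,0,0,0.23,-0.005,0.07,1,0,0,0,0.23,-0.005,0.07,1,0,0,0,0.23,-0.005,0.07,1,0,0,0,0.23,-0.005,0.07,1,0,0,0,0.23,-0.005,0.07,1,0,0,0,0.23,-0.005,0.07,1,0,0,0,0.23,-0.005,0.07,1,0,0,0,0.23,-0.005,0.07,1,0,0,0,0.23,-0.005,0.07,1,0,0,0,0.23,-0.005,0.07,1,0,0,0,0,0,0,1,0,0,0,0,0,0,1])

```text
time: 1.1
tool_pos: [0.4346, -0.4004, 0.1342]
ee_rot: [-3.139, 0.001, 0.428]
wrist_force: [-0.5, -0.2, 0.1]
width: 0.0939
finger_force: 0.0
```

```bash
python3 - <<'E'
from h import *
go(.4343,-.4006,.015)
cv2.imwrite("pics/s1f.png",robot.snapshot("side")[:,:,::-1]);crop("pics/s1f.png","pics/s1.png",260,180,220,180,3)
E
```

```text
t 1.1 pos [ 0.4346 -0.4004  0.1342] rot [-3.139e+00  1.000e-03  4.280e-01] turn [-0.003  0.002 -0.   ] shift [-4.000e-03  1.000e-03  1.192e+00] w 0.0939 F [-0.5 -0.2  0.1]
```

View pics/s1.png

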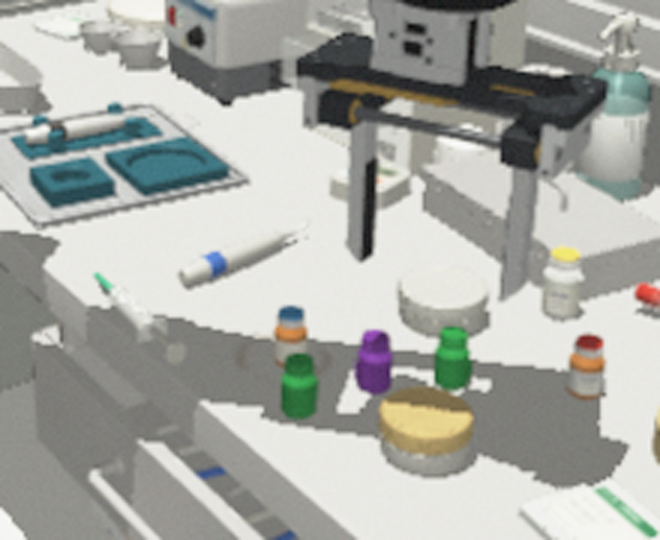

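The side view shows the open fingers straddling the column above the ochre pot at (427,430), and the decoys are clear. Descend and grip.

Emit:
move_arm(motion=[0,0,0,0,0,0.24,1,0,0,0,0,0,0.24,1,0,0,0,0,0,0.24,1,0,0,0,0,0,0.24,1,0,0,0,0,0,0.14,1,0,0,0,0,0,0.09,1,0,0,0,0,0,0,1,0,0,0,0,0,0,0,0,0,0,0,0,0,0,0,0,0,0,0,0,0,0,0,0,0,0,0,0,0,0,0,0,0,0,0])

```text
time: 2.15
tool_pos: [0.4351, -0.4019, 0.0176]
ee_rot: [3.14, -0.001, 0.426]
wrist_force: [-0.3, 0.0, 0.4]
width: 0.064
finger_force: 0.0
```

```bash
python3 - <<'E'
from h import *
go(.5315,.0963,.12,-.1)
E
```

```text
t 2.15 pos [ 0.4351 -0.4019  0.0176] rot [ 3.14e+00 -1.00e-03  4.26e-01] turn [ 0.002 -0.001  0.67 ] shift [ 0.462 -5.053 -1.024] w 0.064 F [-0.3  0.   0.4]
```

Emit:
move_arm(motion=[0,0,0,0,0,0,0,0,0,0,0,0,0,0,0,0,0,0,0,0,0,0,0,0,0,0,0,0,0,0,0,0,0,-0.2,0,0,0,0,0,0,-0.25,0,0,0,0,0,0,-0.25,0,0,0,0,0,0,-0.25,0,0,0,0,0,0,-0.1,0])

```text
time: 2.9
tool_pos: [0.4356, -0.4024, 0.1248]
ee_rot: [3.137, -0.002, 0.426]
wrist_force: [0.6, 0.4, -0.4]
width: 0.0613
finger_force: 30.0
```

Emit:
move_arm(motion=[0,0,0.13,0,0,0,0,0,0,0.13,0,0,0,0,0,0,0.13,0,0,0,0,0,0,0.13,0,0,0,0,0,0,0.15,0,0,0,0,0,0,0,0,0,0,0])

```text
time: 3.4
tool_pos: [0.4341, -0.4008, 0.1198]
ee_rot: [-3.14, 0.002, -0.102]
wrist_force: [0.2, -0.1, -0.4]
width: 0.0611
finger_force: 30.0
```

```bash
python3 - <<'E'
from h import *
go(.5315,.0963,.12,-.1)
E
```

```text
t 3.4 pos [ 0.4341 -0.4008  0.1198] rot [-3.14e+00  2.00e-03 -1.02e-01] turn [-0.002  0.002 -0.003] shift [ 4.730e-01 -5.043e+00 -2.000e-03] w 0.0611 F [ 0.2 -0.1 -0.4]
```

Emit:
move_arm(motion=[0,0,0,0.026,-0.2,0,0,0,0,0,0.026,-0.28,0,0,0,0,0,0.026,-0.3,0,0,0,0,0,0.026,-0.3,0,0,0,0,0,0.026,-0.3,0,0,0,0,0,0.026,-0.3,0,0,0,0,0,0.026,-0.3,0,0,0,0,0,0.026,-0.3,0,0,0,0,0,0.026,-0.3,0,0,0,0,0,0.026,-0.3,0,0,0,0,0,0.026,-0.3,0,0,0,0,0,0.026,-0.3,0,0])

```text
time: 4.4
tool_pos: [0.5001, -0.0566, 0.1205]
ee_rot: [-3.141, 0.001, -0.097]
wrist_force: [0.8, -0.2, -0.0]
width: 0.0618
finger_force: 30.0
```

Emit:
move_arm(motion=[0,0,0,0.026,-0.3,0,0,0,0,0,0.026,-0.3,0,0,0,0,0,0.026,-0.3,0,0,0,0,0,0.026,-0.26,0,0,0,0,0,0.026,-0.2,0,0,0,0,0,0.026,-0.1,0,0,0,0,0,0,-0.1,0,0,0,0,0,0,0,0,0,0,0,0,0,0,0,0])

```text
time: 5.15
tool_pos: [0.5314, 0.0949, 0.121]
ee_rot: [3.141, 0.001, -0.1]
wrist_force: [0.8, 0.1, -0.8]
width: 0.0609
finger_force: 30.0
```

```bash
python3 - <<'E'
from h import *
go(.5315,.0963,.024,-.1)
E
```

```text
t 5.15 pos [0.5314 0.0949 0.121 ] rot [ 3.141e+00  1.000e-03 -1.000e-01] turn [0.001 0.001 0.001] shift [-0.001 -0.014  0.97 ] w 0.0609 F [ 0.8  0.1 -0.8]
```

Emit:
move_arm(motion=[0,0,0,0,-0.014,0.24,0,0,0,0,0,0,0.24,0,0,0,0,0,0,0.2,0,0,0,0,0,0,0.1,0,0,0,0,0,0,0.08,0,0,0,0,0,0,0.08,0,0,0,0,0,0,0.04,0,0,0,0,0,0,0,0])

```text
time: 5.82
tool_pos: [0.5323, 0.0966, 0.0239]
ee_rot: [-3.142, -0.001, -0.101]
wrist_force: [-0.1, 0.8, -1.0]
width: 0.0609
finger_force: 30.0
```

Emit:
move_arm(motion=[0,0,0,0,0,0,0.8,0,0,0,0,0,0,0.9,0,0,0,0,0,0,0.9,0,0,0,0,0,0,0.9,0,0,0,0,0,-0.1,0.9,0,0,0,0,0,-0.2,0.9,0,0,0,0,0,-0.3,0.9,0,0,0,0,0,-0.3,0.9,0,0,0,0,0,-0.3,0.9,0,0,0,0,0,0,0.9])

```text
time: 6.65
tool_pos: [0.536, 0.0972, 0.1523]
ee_rot: [-3.139, -0.015, -0.1]
wrist_force: [0.4, 0.1, 1.2]
width: 0.0845
finger_force: 0.0
```

```bash
python3 - <<'E'
from h import *
go(.5825,-.4068,.12,1.2)
go(.503,.2162,.12,-.136)
E
```

```text
t 6.65 pos [0.536  0.0972 0.1523] rot [-3.139 -0.015 -0.1  ] turn [ 0.009 -0.018 -1.655] shift [-4.529  2.26   0.323] w 0.0845 F [0.4 0.1 1.2]
t 6.65 pos [0.536  0.0972 0.1523] rot [-3.139 -0.015 -0.1  ] turn [-0.003 -0.019  0.046] shift [-0.488 -1.134  0.323] w 0.0845 F [0.4 0.1 1.2]
```

Emit:
move_arm(motion=[0,-0.018,0.046,-0.1,-0.22,0,0.9,0,0,0,-0.1,-0.23,0,0.9,0,0,0,-0.1,-0.23,0,0.9,0,0,0,-0.1,-0.23,0,0.9,0,0,0,-0.09,-0.22,0.3,0.8,0,0,0,0,0,0.3,0.8,0,0,0,0,0,0,0.8,0,0,0,0,0,0,0.8])

```text
time: 7.32
tool_pos: [0.4953, 0.2149, 0.0824]
ee_rot: [3.139, 0.018, -0.136]
wrist_force: [0.0, 0.9, -0.7]
width: 0.0751
finger_force: 0.0
```

```bash
python3 - <<'E'
from h import *
go(.503,.2160,.011,-.136)
cv2.imwrite("pics/t2f.png",robot.snapshot("top")[:,:,::-1]);crop("pics/t2f.png","pics/t2.png",120,180,190,120,4)
E
```

```text
t 7.32 pos [0.4953 0.2149 0.0824] rot [ 3.139  0.018 -0.136] turn [0.003 0.023 0.   ] shift [ 0.074 -0.022  0.714] w 0.0751 F [ 0.   0.9 -0.7]
```

View pics/t2.png

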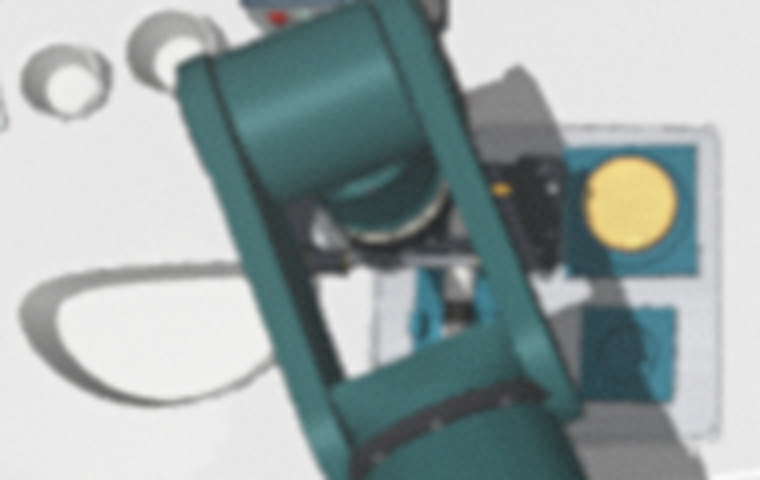

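The ochre pot's lid at (630,203) sits inside the large well. The fingers are over the black handpiece; correct the tilt, descend and grip.

Emit:
move_arm(motion=[0,0.023,0,0.074,-0.022,0,0.8,0,0,0,0,0,0.2,0.8,0,0,0,0,0,0.2,0.8,0,0,0,0,0,0.2,0.8,0,0,0,0,0,0.1,0.8,0,0,0,0,0,0,0.8])

```text
time: 7.87
tool_pos: [0.5045, 0.2155, 0.0128]
ee_rot: [3.14, -0.002, -0.138]
wrist_force: [-0.0, -0.5, -0.4]
width: 0.075
finger_force: 0.0
```

```bash
python3 - <<'E'
from h import *
go(.503,.2160,.010,-.136)
E
```

```text
t 7.87 pos [0.5045 0.2155 0.0128] rot [ 3.14e+00 -2.00e-03 -1.38e-01] turn [ 0.002 -0.003 -0.002] shift [-0.016 -0.002  0.028] w 0.075 F [-0.  -0.5 -0.4]
```

Emit:
move_arm(motion=[0,0,0,0,0,0.02,0.4,0,0,0,0,0,0,0,0,0,0,0,0,0,0,0,0,0,0,0,0,0,0,0,0,0,0,0,0,0,0,0,0,0,0,0,0,0,0,0,0,0,0,0,0,0,0,0,0,0,0,0,0,0,0,0,0,0,0,0,0,0,-0.1,0,0,0,0,0,0,-0.2,0,0,0,0,0,0,-0.25,0])

```text
time: 8.87
tool_pos: [0.5029, 0.2158, 0.0657]
ee_rot: [3.139, 0.001, -0.137]
wrist_force: [1.1, 0.1, -0.5]
width: 0.0195
finger_force: 30.0
```

```bash
python3 - <<'E'
from h import *
go(.488,.40,.1,1.53)
E
```

```text
t 8.87 pos [0.5029 0.2158 0.0657] rot [ 3.139e+00  1.000e-03 -1.370e-01] turn [ 2.000e-03  3.000e-03 -2.122e+00] shift [ 1.834 -0.224 -0.343] w 0.0195 F [ 1.1  0.1 -0.5]
```

Emit:
move_arm(motion=[0,0,0,0,0,-0.25,0,0,0,0,0,0,-0.25,0,0,0,-0.06,0,0,-0.04,0,0,0,-0.14,0,0,0,0,0,0,-0.14,0,0,0,0,0,0,-0.14,0,0,0,0,0,0,-0.14,0,0,0,0,0,0,-0.14,0,0,0,0,0,0,-0.14,0,0,0,0,0,0,-0.14,0,0,0,0,0,0,-0.14,0,0,0,0,0,0,-0.14,0,0,0,0])

```text
time: 9.87
tool_pos: [0.5044, 0.2164, 0.1214]
ee_rot: [3.138, -0.002, 0.906]
wrist_force: [0.4, -0.2, -1.5]
width: 0.0192
finger_force: 30.0
```

Emit:
move_arm(motion=[0,0,-0.14,0,0,0,0,0,0,-0.14,0,0,0,0,0,0,-0.14,0,0,0,0,0,0,-0.14,0,0,0,0,0,0,-0.14,0,0,0,0,0,0,-0.1,0.1,0,0,0,0,0,0,0.25,-0.03,0,0,0,0,0,0.3,-0.04,0,0,0,0,0,0.3,-0.04,0,0,0,0,0,0.3,-0.04,0,0,0,0,0,0.3,-0.04,0,0,0,0,0,0.2,-0.03,0,0])

```text
time: 10.87
tool_pos: [0.4899, 0.3948, 0.1211]
ee_rot: [3.138, -0.0, 1.53]
wrist_force: [-0.2, 0.1, -1.3]
width: 0.0194
finger_force: 30.0
```

```bash
python3 - <<'E'
from h import *
go(.488,.40,.012,1.53)
E
```

```text
t 10.87 pos [0.4899 0.3948 0.1211] rot [ 3.138 -0.     1.53 ] turn [ 0.005 -0.     0.   ] shift [ 0.051 -0.021  1.091] w 0.0194 F [-0.2  0.1 -1.3]
```

Emit:
move_arm(motion=[0,0,0,0.03,-0.02,0.2,0,0,0,0,0,0,0.25,0,0,0,0,0,0,0.25,0,0,0,0,0,0,0.2,0,0,0,0,0,0,0.1,0,0,0,0,0,0,0.08,0,0,0,0,0,0,0.02,0,0,0,0,0,0,0,0])

```text
time: 11.53
tool_pos: [0.4919, 0.3965, 0.0141]
ee_rot: [3.132, -0.003, 1.529]
wrist_force: [1.4, 0.2, 5.2]
width: 0.0195
finger_force: 30.0
```

Emit:
move_arm(motion=[0,0,0,0,0,0,0.32,0,0,0,0,0,0,0.32,0,0,0,0,0,0,0.32,0,0,0,0,0,0,0.32,0,0,0,0,0,-0.1,0.32,0,0,0,0,0,-0.2,0.32,0,0,0,0,0,-0.3,0.32,0,0,0,0,0,-0.3,0.32,0,0,0,0,0,-0.3,0.32,0,0,0,0,0,-0.1,0.4,0,0,0,0,0,0,0.5,0,0,0,0,0,0,0.5])

```text
time: 12.53
tool_pos: [0.4886, 0.3952, 0.1404]
ee_rot: [3.138, 0.001, 1.529]
wrist_force: [-0.3, -0.9, -0.0]
width: 0.0456
finger_force: 0.0
```

```bash
python3 - <<'E'
from h import *
go(.487,-.1028,.12,.124)
E
```

```text
t 12.53 pos [0.4886 0.3952 0.1404] rot [3.138e+00 1.000e-03 1.529e+00] turn [ 0.005 -0.003  1.788] shift [-0.631  4.939  0.204] w 0.0456 F [-0.3 -0.9 -0. ]
```

Emit:
move_arm(motion=[0,0,0.149,0,0,0,0.6,0,0,0.149,0,0,0,0.6,0,0,0.149,0,0,0,0.6,0,0,0.149,0,0,0,0.6,0,0,0.149,0,0,0,0.6,0,0,0.149,0,0,0,0.6,0,0,0.149,0,0,0,0.6,0,0,0.149,0,0,0,0.6,0,0,0.149,0,0,0,0.6,0,0,0.149,0,0,0,0.6,0,0,0.149,0,0,0,0.6,0,0,0.149,0,0,0,0.6])

```text
time: 13.53
tool_pos: [0.4872, 0.3942, 0.1366]
ee_rot: [3.137, 0.002, 0.118]
wrist_force: [-0.2, -1.2, 0.3]
width: 0.0567
finger_force: 0.0
```

Emit:
move_arm(motion=[0,0,0,-0.03,0.25,0,0.7,0,0,0,-0.04,0.3,0,0.7,0,0,0,-0.04,0.3,0,0.7,0,0,0,-0.04,0.3,0,0.7,0,0,0,-0.04,0.3,0,0.7,0,0,0,-0.04,0.3,0,0.7,0,0,0,-0.04,0.3,0,0.7,0,0,0,-0.04,0.3,0,0.7,0,0,0,-0.04,0.3,0,0.7,0,0,0,-0.04,0.3,0,0.7,0,0,0,-0.04,0.3,0,0.7,0,0,0,-0.04,0.3,0,0.7])

```text
time: 14.53
tool_pos: [0.4839, 0.0358, 0.1375]
ee_rot: [3.141, 0.002, 0.124]
wrist_force: [0.5, 0.2, -0.0]
width: 0.0656
finger_force: 0.0
```

Emit:
move_arm(motion=[0,0,0,-0.04,0.3,0,0.7,0,0,0,-0.04,0.3,0,0.7,0,0,0,-0.04,0.3,0,0.7,0,0,0,-0.04,0.3,0,0.7,0,0,0,-0.02,0.19,0,0.7,0,0,0,0,0,0.2,0.7,0,0,0,0,0,0.3,0.7,0,0,0,0,0,0,0.7,0,0,0,0,0,0,0.7])

```text
time: 15.28
tool_pos: [0.4825, -0.1021, 0.087]
ee_rot: [-3.139, 0.005, 0.124]
wrist_force: [0.1, -0.3, 0.4]
width: 0.0659
finger_force: 0.0
```

```bash
python3 - <<'E'
from h import *
go(.487,-.1028,.006,.124)
cv2.imwrite("pics/t3f.png",robot.snapshot("top")[:,:,::-1]);crop("pics/t3f.png","pics/t3.png",120,195,190,105,4)
E
```

```text
t 15.28 pos [ 0.4825 -0.1021  0.087 ] rot [-3.139  0.005  0.124] turn [-0.004  0.006 -0.   ] shift [0.044 0.013 0.81 ] w 0.0659 F [ 0.1 -0.3  0.4]
```

View pics/t3.png

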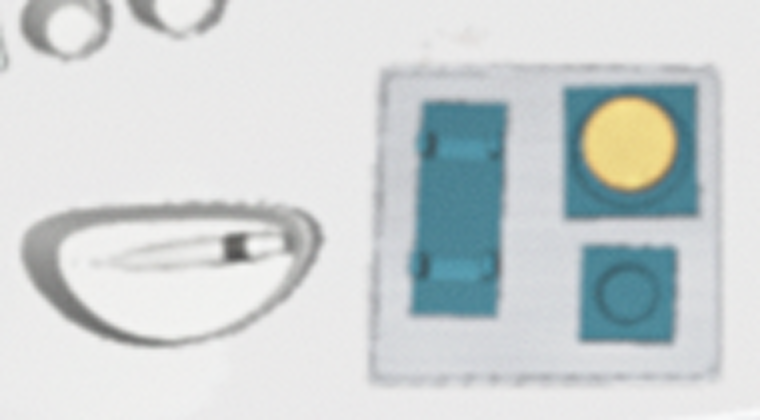

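The empty cradle and the seated ochre pot at (628,143) look right. The black handpiece lies in the dish from (298,243) to (80,262), with its tail near the right end wall. I'll check its level later and grip the blue one now.

Emit:
move_arm(motion=[0,0,0,0.04,0.013,0.15,0.7,0,0,0,0,0,0.2,0.7,0,0,0,0,0,0.2,0.7,0,0,0,0,0,0.15,0.7,0,0,0,0,0,0.08,0.7,0,0,0,0,0,0.03,0.7,0,0,0,0,0,0,0,0,0,0,0,0,0,0,0,0,0,0,0,0,0,0,0,0,0,0,0,0,0,0,0,0,0,0,0,0,0,0,0,0,0,0])

```text
time: 16.33
tool_pos: [0.4904, -0.104, 0.0107]
ee_rot: [3.14, -0.005, 0.124]
wrist_force: [-0.7, 1.2, 0.1]
width: 0.0297
finger_force: 0.0
```

Emit:
move_arm(motion=[0,0,0,0,0,0,0,0,0,0,0,0,0,0,0,0,0,0,0,0,0,0,0,0,0,0,-0.05,0,0,0,0,0,0,-0.2,0,0,0,0,0,0,-0.25,0,0,0,0,0,0,-0.25,0,0,0,0,0,0,-0.25,0,0,0,0,0,0,0,0,0,0,0,0,0,0,0])

```text
time: 17.17
tool_pos: [0.4908, -0.1042, 0.1118]
ee_rot: [3.138, -0.007, 0.124]
wrist_force: [-0.7, -0.1, -0.4]
width: 0.0191
finger_force: 30.0
```

```bash
python3 - <<'E'
from h import *
go(.501,.2171,.105,-.136)
cv2.imwrite("pics/s4f.png",robot.snapshot("side")[:,:,::-1]);crop("pics/s4f.png","pics/s4.png",220,170,200,140,4)
E
```

```text
t 17.17 pos [ 0.4908 -0.1042  0.1118] rot [ 3.138 -0.007  0.124] turn [ 0.003 -0.01   0.331] shift [-0.334 -3.197  0.068] w 0.0191 F [-0.7 -0.1 -0.4]
```

View pics/s4.png

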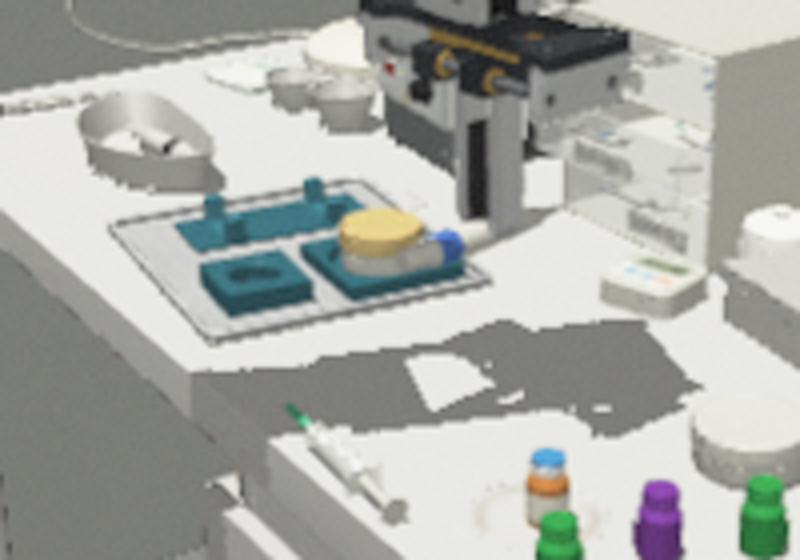

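The blue handpiece is held level, at (450,245) in the side crop. Carry it to the cradle.

Emit:
move_arm(motion=[0,0,0.11,0,0,0,0,0,0,0.11,0,0,0,0,0,0,0.11,0,0,0,0,0,0,0,-0.03,-0.2,0,0,0,0,0,-0.03,-0.3,0,0,0,0,0,-0.03,-0.3,0,0,0,0,0,-0.03,-0.3,0,0,0,0,0,-0.03,-0.3,0,0,0,0,0,-0.03,-0.3,0,0,0,0,0,-0.03,-0.3,0,0,0,0,0,-0.03,-0.3,0,0,0,0,0,-0.03,-0.3,0,0])

```text
time: 18.22
tool_pos: [0.4962, 0.1586, 0.1072]
ee_rot: [3.14, 0.0, -0.135]
wrist_force: [0.9, -0.3, -0.2]
width: 0.0189
finger_force: 30.0
```

Emit:
move_arm(motion=[0,0,0,-0.03,-0.3,0,0,0,0,0,-0.01,-0.2,0,0,0,0,0,0,-0.1,0,0,0,0,0,0,0,0,0,0,0,0,0,0,0,0,0,0,0,0,0,0,0])

```text
time: 18.72
tool_pos: [0.5016, 0.2161, 0.109]
ee_rot: [3.14, -0.003, -0.136]
wrist_force: [-0.3, -0.8, -0.6]
width: 0.0189
finger_force: 30.0
```

```bash
python3 - <<'E'
from h import *
go(.5035,.2165,.0175,-.136)
E
```

```text
t 18.72 pos [0.5016 0.2161 0.109 ] rot [ 3.14e+00 -3.00e-03 -1.36e-01] turn [ 0.002 -0.003 -0.   ] shift [ 0.018 -0.006  0.915] w 0.0189 F [-0.3 -0.8 -0.6]
```

Emit:
move_arm(motion=[0,0,0,0.02,-0.006,0.15,0,0,0,0,0,0,0.2,0,0,0,0,0,0,0.2,0,0,0,0,0,0,0.15,0,0,0,0,0,0,0.1,0,0,0,0,0,0,0.07,0,0,0,0,0,0,0.03,0,0,0,0,0,0,0,0])

```text
time: 19.38
tool_pos: [0.5044, 0.2172, 0.0196]
ee_rot: [3.141, -0.004, -0.136]
wrist_force: [-0.7, -0.3, -0.8]
width: 0.0189
finger_force: 30.0
```

Emit:
move_arm(motion=[0,0,0,0,0,0,0.5,0,0,0,0,0,0,0.5,0,0,0,0,0,0,0.5,0,0,0,0,0,0,0.5,0,0,0,0,0,-0.1,0.5,0,0,0,0,0,-0.2,0.5,0,0,0,0,0,-0.3,0.5,0,0,0,0,0,-0.3,0.5,0,0,0,0,0,-0.3,0.5,0,0,0,0,0,0,0.5,0,0,0,0,0,0,0.5])

```text
time: 20.3
tool_pos: [0.5056, 0.2184, 0.1434]
ee_rot: [-3.139, -0.01, -0.135]
wrist_force: [-0.1, -0.1, -0.2]
width: 0.0471
finger_force: 0.0
```

```bash
python3 - <<'E'
from h import *
go(.5825,-.4068,.13,1.2)
E
```

```text
t 20.3 pos [0.5056 0.2184 0.1434] rot [-3.139 -0.01  -0.135] turn [ 0.006 -0.013 -1.7  ] shift [-5.549  2.982  0.134] w 0.0471 F [-0.1 -0.1 -0.2]
```

Emit:
move_arm(motion=[0,0,-0.142,0,0,0,0.5,0,0,-0.142,0,0,0,0.5,0,0,-0.142,0,0,0,0.5,0,0,-0.142,0,0,0,0.5,0,0,-0.142,0,0,0,0.5,0,0,-0.142,0,0,0,0.5,0,0,-0.142,0,0,0,0.5,0,0,-0.142,0,0,0,0.5,0,0,-0.142,0,0,0,0.5,0,0,-0.142,0,0,0,0.5,0,0,-0.142,0,0,0,0.5,0,0,-0.138,0,0,0,0.5])

```text
time: 21.3
tool_pos: [0.5028, 0.2175, 0.1378]
ee_rot: [3.141, 0.002, 1.206]
wrist_force: [0.3, 0.4, -0.3]
width: 0.0473
finger_force: 0.0
```

Emit:
move_arm(motion=[0,0,0,-0.25,0.135,0,0.5,0,0,0,-0.25,0.135,0,0.5,0,0,0,-0.25,0.135,0,0.5,0,0,0,-0.25,0.135,0,0.5,0,0,0,-0.25,0.135,0,0.5,0,0,0,-0.25,0.135,0,0.5,0,0,0,-0.25,0.135,0,0.5,0,0,0,-0.25,0.135,0,0.5,0,0,0,-0.25,0.135,0,0.5,0,0,0,-0.25,0.135,0,0.5,0,0,0,-0.25,0.135,0,0.5,0,0,0,-0.25,0.135,0,0.5])

```text
time: 22.3
tool_pos: [0.5452, -0.1215, 0.1383]
ee_rot: [3.141, -0.0, 1.2]
wrist_force: [0.9, -0.1, -0.1]
width: 0.0471
finger_force: 0.0
```

Emit:
move_arm(motion=[0,0,0,-0.25,0.135,0,0.5,0,0,0,-0.25,0.135,0,0.5,0,0,0,-0.25,0.135,0,0.5,0,0,0,-0.25,0.135,0,0.5,0,0,0,-0.25,0.135,0,0.5,0,0,0,-0.25,0.135,0,0.5,0,0,0,-0.25,0.135,0,0.5,0,0,0,-0.25,0.135,0,0.5,0,0,0,-0.25,0.135,0,0.5,0,0,0,-0.25,0.135,0,0.5,0,0,0,0,0,0,0.5,0,0,0,0,0,0,0.5])

```text
time: 23.3
tool_pos: [0.5804, -0.403, 0.1376]
ee_rot: [-3.141, -0.002, 1.198]
wrist_force: [-0.8, 0.8, -0.1]
width: 0.0469
finger_force: 0.0
```

```bash
python3 - <<'E'
from h import *
go(.5825,-.4068,.017,1.2)
cv2.imwrite("pics/t5f.png",robot.snapshot("top")[:,:,::-1]);crop("pics/t5f.png","pics/t5.png",120,195,190,105,4)
cv2.imwrite("pics/s5f.png",robot.snapshot("side")[:,:,::-1]);crop("pics/s5f.png","pics/s5.png",220,160,260,180,3)
E
```

```text
t 23.3 pos [ 0.5804 -0.403   0.1376] rot [-3.141e+00 -2.000e-03  1.198e+00] turn [-0.001 -0.003 -0.002] shift [-0.028  0.033  1.206] w 0.0469 F [-0.8  0.8 -0.1]
```

View pics/t5.png

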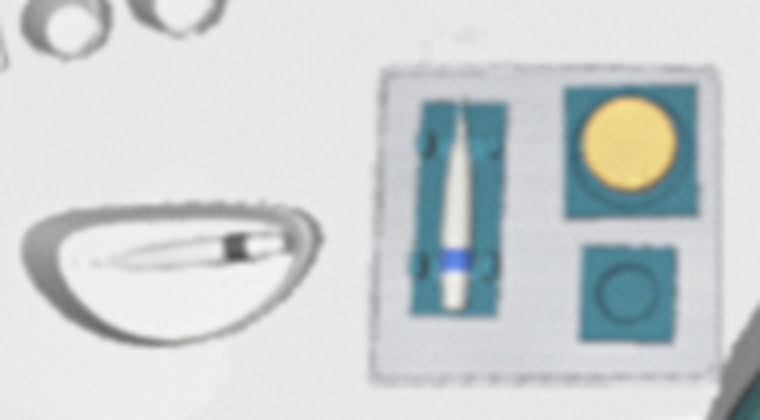

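View pics/s5.png

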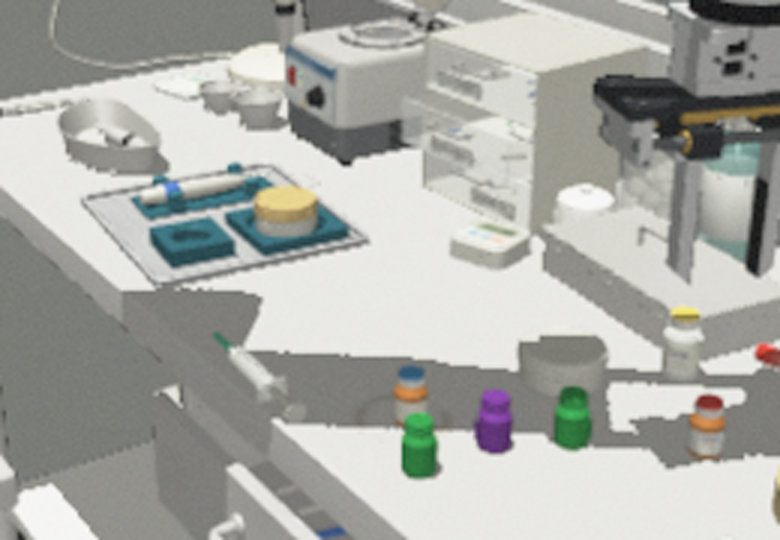

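The blue handpiece lies along the cradle, tail at (455,310) and nose at (463,100). The red vial stands free at (708,425) in the side crop, below the gripper. Descend.

Emit:
move_arm(motion=[0,0,0,-0.028,0.033,0.2,0.5,0,0,0,0,0,0.3,0.5,0,0,0,0,0,0.3,0.5,0,0,0,0,0,0.2,0.5,0,0,0,0,0,0.14,0.5,0,0,0,0,0,0.06,0.5,0,0,0,0,0,0,0,0,0,0,0,0,0,0,0,0,0,0,0,0,0,0,0,0,0,0,0,0,0,0,0,0,0,0,0,0,0,0,0,0,0,0])

```text
time: 24.4
tool_pos: [0.5853, -0.4072, 0.0232]
ee_rot: [3.134, 0.0, 1.2]
wrist_force: [0.1, 0.5, 4.4]
width: 0.0239
finger_force: 30.0
```

```bash
python3 - <<'E'
from h import *
go(.4333,.1076,.12,1.2)
T=lambda u,v,z:pix2w("top",120+u/4-.375,195+v/4-.375,z)
# black tail / nose in dish, at several heights; reproject to side crop
for u,v,n in[(292,243,"tail"),(236,247,"band"),(100,262,"nose")]:
    for z in(.014,.024,.044):
        w=T(u,v,z); s=w2pix("side",w); print(n,np.round(w,3),"s5",np.round((s-[220,160])*3))
crop("pics/s5f.png","pics/s6.png",235,185,60,40,12)
E
```

```text
t 24.4 pos [ 0.5853 -0.4072  0.0232] rot [3.134 0.    1.2  ] turn [0.01  0.001 0.   ] shift [ 4.247 -3.282 -0.968] w 0.0239 F [0.1 0.5 4.4]
tail [0.494 0.33  0.014] s5 [146. 156.]
tail [0.492 0.328 0.024] s5 [145. 148.]
tail [0.488 0.324 0.044] s5 [142. 133.]
band [0.496 0.368 0.014] s5 [133. 145.]
band [0.494 0.366 0.024] s5 [132. 138.]
band [0.49  0.361 0.044] s5 [129. 123.]
nose [0.496 0.46  0.014] s5 [100. 123.]
nose [0.494 0.457 0.024] s5 [ 99. 116.]
nose [0.49  0.45  0.044] s5 [ 96. 102.]
```

View pics/s6.png

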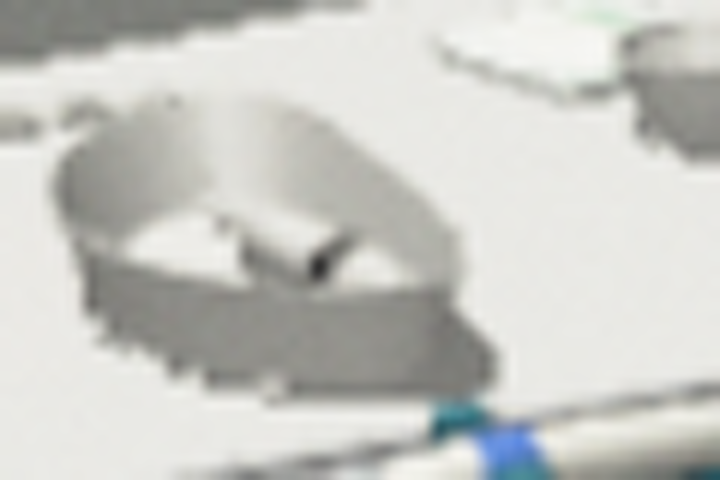

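The black handpiece's band reprojects to about z = 0.024, so it lies flat on the dish floor. The vial is gripped (23.9 mm). Lift it and check that it is upright.

Emit:
move_arm(motion=[0,0,0,0,0,0,0,0,0,0,0,0,-0.15,0,0,0,0,0,0,-0.25,0,0,0,0,0,0,-0.25,0,0,0,0,0,0,-0.25,0,0,0,0,0,0,-0.1,0,0,0,0,0,0,0,0,0,0,0,0,0,0,0])

```text
time: 25.07
tool_pos: [0.5837, -0.4063, 0.1205]
ee_rot: [3.137, -0.0, 1.2]
wrist_force: [-0.9, 0.3, -0.8]
width: 0.0241
finger_force: 30.0
```

```bash
python3 - <<'E'
from h import *
go(.4333,.1076,.12,1.2)
cv2.imwrite("pics/s7f.png",robot.snapshot("side")[:,:,::-1])
u=w2pix("side",robot.get_obs()['tool_pos']);print(u);x,y=int(u[0])-40,int(u[1])-35
crop("pics/s7f.png","pics/s7.png",x,y,80,60,8)
E
```

```text
t 25.07 pos [ 0.5837 -0.4063  0.1205] rot [ 3.137 -0.     1.2  ] turn [ 0.005 -0.001  0.   ] shift [ 4.245 -3.264  0.005] w 0.0241 F [-0.9  0.3 -0.8]
[459.840167   259.87102813]
```

View pics/s7.png

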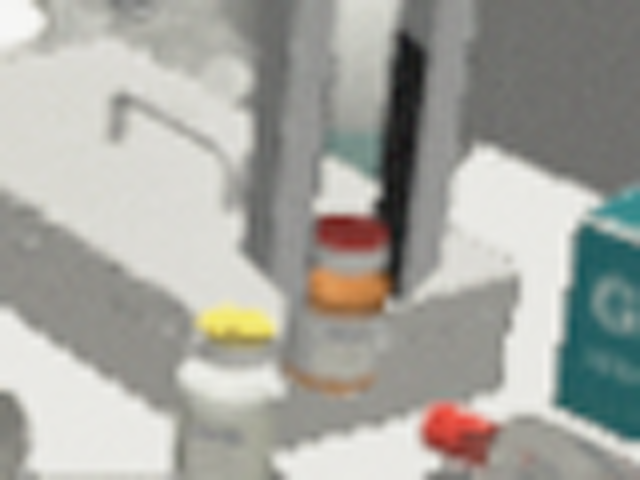

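The red vial is held, leaning by only a few degrees; it will right itself on the well floor. Carry it to the small well.

Emit:
move_arm(motion=[0,0,0,0.12,-0.09,0,0,0,0,0,0.22,-0.17,0,0,0,0,0,0.22,-0.17,0,0,0,0,0,0.22,-0.17,0,0,0,0,0,0.22,-0.17,0,0,0,0,0,0.22,-0.17,0,0,0,0,0,0.22,-0.17,0,0,0,0,0,0.22,-0.17,0,0,0,0,0,0.22,-0.17,0,0,0,0,0,0.22,-0.17,0,0,0,0,0,0.22,-0.17,0,0,0,0,0,0.22,-0.17,0,0])

```text
time: 26.12
tool_pos: [0.4909, -0.0968, 0.1173]
ee_rot: [-3.141, -0.0, 1.2]
wrist_force: [0.6, -0.9, -0.7]
width: 0.0241
finger_force: 30.0
```

Emit:
move_arm(motion=[0,0,0,0.22,-0.17,0,0,0,0,0,0.22,-0.17,0,0,0,0,0,0.22,-0.17,0,0,0,0,0,0.22,-0.17,0,0,0,0,0,0.22,-0.17,0,0,0,0,0,0.22,-0.17,0,0,0,0,0,0.22,-0.17,0,0,0,0,0,0.16,-0.11,0,0,0,0,0,0,0,0,0,0,0,0,0,0,0,0,0,0,0,0,0,0,0])

```text
time: 27.03
tool_pos: [0.4328, 0.1063, 0.1183]
ee_rot: [3.14, 0.001, 1.2]
wrist_force: [0.3, -0.1, -0.1]
width: 0.0239
finger_force: 30.0
```

```bash
python3 - <<'E'
from h import *
go(.4333,.1076,.030,1.2)
E
```

```text
t 27.03 pos [0.4328 0.1063 0.1183] rot [3.14e+00 1.00e-03 1.20e+00] turn [0.003 0.002 0.   ] shift [ 0.013 -0.     0.883] w 0.0239 F [ 0.3 -0.1 -0.1]
```

Emit:
move_arm(motion=[0,0,0,0.013,0,0.2,0,0,0,0,0,0,0.2,0,0,0,0,0,0,0.15,0,0,0,0,0,0,0.1,0,0,0,0,0,0,0.08,0,0,0,0,0,0,0.06,0,0,0,0,0,0,0.05,0,0,0,0,0,0,0.03,0,0,0,0,0,0,0,0,0,0,0,0,0,0,0])

```text
time: 27.87
tool_pos: [0.4346, 0.1082, 0.0331]
ee_rot: [3.137, -0.001, 1.2]
wrist_force: [0.7, 0.5, -0.4]
width: 0.0243
finger_force: 30.0
```

```bash
python3 - <<'E'
from h import *
go(.4333,.1076,.028,1.2)
cv2.imwrite("pics/s8f.png",robot.snapshot("side")[:,:,::-1]);crop("pics/s8f.png","pics/s8.png",245,190,100,75,7)
E
```

```text
t 27.87 pos [0.4346 0.1082 0.0331] rot [ 3.137e+00 -1.000e-03  1.200e+00] turn [ 0.006 -0.001  0.   ] shift [-0.011 -0.01   0.051] w 0.0243 F [ 0.7  0.5 -0.4]
```

View pics/s8.png

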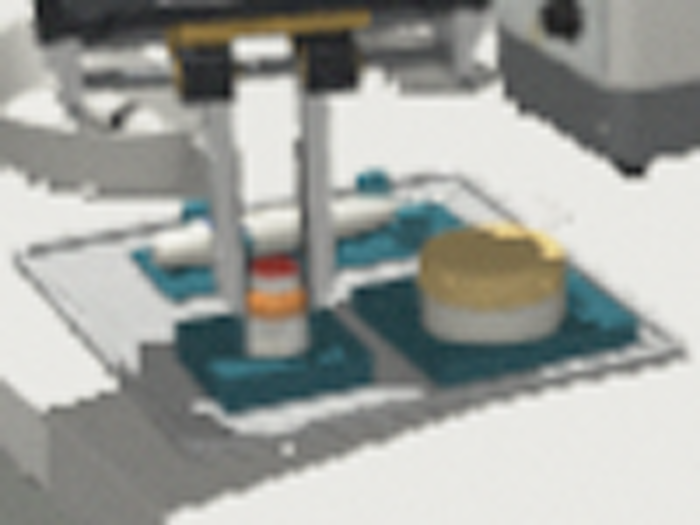

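The vial is going into the well at (278,350) with no side contact, and the pot sits in the large well. Lower a little more, release and retreat.

Emit:
move_arm(motion=[0,0,0,0,0,0.02,0,0,0,0,0,0,0.02,0,0,0,0,0,0,0,0,0,0,0,0,0,0,0])

```text
time: 28.25
tool_pos: [0.4348, 0.1083, 0.0292]
ee_rot: [3.136, -0.001, 1.2]
wrist_force: [0.5, -0.2, 1.9]
width: 0.024
finger_force: 30.0
```

Emit:
move_arm(motion=[0,0,0,0,0,0,0.35,0,0,0,0,0,0,0.45,0,0,0,0,0,0,0.5,0,0,0,0,0,0,0.5,0,0,0,0,0,-0.1,0.5,0,0,0,0,0,-0.2,0.5,0,0,0,0,0,-0.3,0.5,0,0,0,0,0,-0.3,0.5,0,0,0,0,0,-0.3,0.5,0,0,0,0,0,-0.3,0.5])

```text
time: 29.08
tool_pos: [0.4334, 0.1083, 0.1809]
ee_rot: [3.137, -0.001, 1.2]
wrist_force: [0.7, -1.0, 0.9]
width: 0.0467
finger_force: 0.0
```

Emit:
move_arm(motion=[0,0,0,-0.2,0,0,0.5,0,0,0,-0.3,0,0,0.5,0,0,0,-0.3,0,0,0.5,0,0,0,-0.3,0,0,0.5,0,0,0,-0.3,0,0,0.5,0,0,0,-0.3,0,0,0.5,0,0,0,-0.3,0,0,0.5,0,0,0,-0.3,0,0,0.5,0,0,0,-0.2,0,0,0.5,0,0,0,0,0,0,0.5,0,0,0,0,0,0,0.5])

```text
time: 30.0
tool_pos: [0.343, -0.1251, 0.1791]
ee_rot: [3.137, -0.001, 1.197]
wrist_force: [0.7, -0.4, 0.6]
width: 0.047
finger_force: 0.0
```

```bash
python3 - <<'E'
from h import *
t=robot.snapshot("top")[:,:,::-1].copy();s=robot.snapshot("side")[:,:,::-1].copy()
a=cv2.resize(t[190:300,120:520],(800,220),interpolation=3); b=cv2.resize(s[170:290,225:425],(600,360),interpolation=3)
o=np.zeros((580,800,3),np.uint8);o[:220]=a;o[220:,:600]=b;cv2.imwrite("pics/f.png",o);go(.4,.1,.2)
E
```

```text
t 30.1 pos [ 0.3434 -0.1241  0.1789] rot [ 3.137e+00 -1.000e-03  1.201e+00] turn [ 0.006 -0.002 -0.   ] shift [ 2.294 -0.283 -0.211] w 0.0474 F [ 1.2 -0.3  0.1]
```

View pics/f.png

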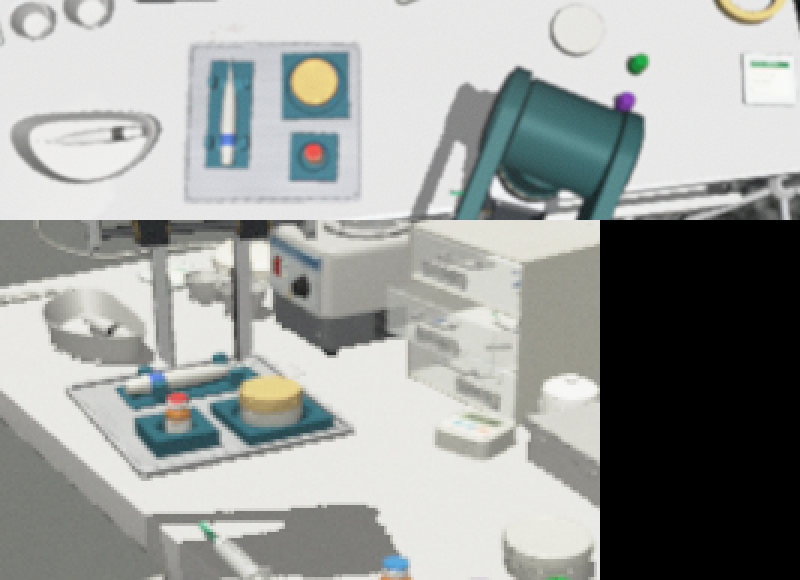

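The red vial stands upright in the small well at (314,153) top and (178,412) side. The ochre pot, both handpieces, the blue vial and the white pot are all in place, and the arm is clear. Handing in.

```bash
python3 -c "
from bench import robot
print(robot.close_job())"
```

```text
the job is handed in; nothing more can be done
None
```

I handed the job in at about 30 s. In the last pictures the blue-band handpiece lies in the cradle, the black-band one is flat in the dish, the red vial and the ochre pot are in their wells, and the blue-capped vial and white pot were not touched; no verdict came back.

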